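# Dock the spectrometer accessories

## Robot

A 7-joint arm with a two-finger parallel gripper is mounted at the origin on the work surface. World frame = base frame: x ahead of the robot, y to its left, z up, the work surface at z = 0. Lengths are in m, angles in rad, forces in N, time in s.
With the tool pointing down it reaches from about 0.4 to 0.85 m from the base axis. Payload 6.9 kg.
Tool frame: the origin (TCP) lies at the very end of the fingers, on their centre line; the grasp point (between the pads) lies ctrl.hold_point_z behind it (ctrl.hold_point_z is the distance from the TCP to the grasp point, in m); z points along the fingers, y is the line along which they close (so a half turn about z gives the same grasp; the last joint's range is limited). The gripper opens to 85 mm and grips with 20 to 120 N. Pads are 22 mm wide; open, the fingers measure 114 mm over their backs; the gripper's body (76 mm by 85 mm) begins 54 mm behind the grasp point. The pads swing forward as they close: fully open they stand 13 mm farther back than shut.
Start: joints at [1.442, 0.507, -0.238, 1.5, 0.126, 1.149, -0.155], TCP at [0.145, -0.608, 0.231] pointing down, gripper open.
Joint ranges: [-3.08, 3.08], [-0.24, 2.05], [-1.43, 1.35], [0, 2.5], [-1.52, 4.66], [0.17, 1.96], [-2.89, 2.89]. Speed limits (rad/s): [2.39, 2.39, 3.14, 3.14, 3.14, 3.14, 3.14].

## Interface

Orientations are given as a unit quaternion [w, x, y, z].
In Python, from rig import ctrl gives the robot as it stands.
- The arm moves only by the shell command python3 -m pendant 'ROWS' [FORCE]. ROWS is JSON, a list of rows, each an object of numbers: "x", "y", "z": the shift along the tool's x, y, z scaled (see below); "wx", "wy", "wz": the turn, a rotation vector about the tool's x, y, z scaled (see below); "jaw": the closure, from 0 (fully open) to 1 (shut). In form: [{"x": .., "y": .., "z": .., "wx": .., "wy": .., "wz": .., "jaw": ..}, ...]. A call has 1 to 20 rows; each row shifts and turns the commanded pose from where the row before left it, along the tool's axes as they then stand; what a row does not reach is not made up. The controller multiplies each number of a shift by 30 cm and each number of a turn by 2 pi rad. A row lasts 1/12 s, in which the tool goes at most 41.7 mm and 7.16 degrees, less where a joint would pass 70% of its speed; a pose out of reach is approached as far as the arm can. A call with a number of a shift or a turn outside -1 to 1 is refused whole. A call with a gripper value outside its range is refused whole. The fingers move at their own pace and stop on an object; FORCE is the grip in N (left out, the last holds). Time passes only in rows, so rows that do not move let the fingers close. It gives the time, the measured TCP pose, the force, the opening and the grip force at its end, in the units of the state.
- ctrl.sense(): the state, without advancing time (a new reading comes with each control period).
- ctrl.grab_frame(name): name is "scene" or "side" or "wrist"; returns (picture, depth): 420x560x3 uint8, red, green, blue; 420x560 float32, m along the optical axis (not along the pixel's ray), 0 where there is no reading.
- ctrl.camera_model(name): a dict with "fovy" (degrees; the focal length in pixels is half the picture's height over the tangent of half this angle, whatever the lens; pixels are square), "cx", "cy" (the principal point, pixels), "k1" (the pictures are not rectified: a ray, as slopes to the right and down, at radius r is drawn at 1 + k1 r^2 times it, then the intrinsics apply), "origin" and "attitude" of the camera in the world. Camera axes: x right, y down, z forward; pixel columns grow to the right and rows downward; lengths in m; the calibration is good to about 2 mm. A picture is of the moment at which its call begins: read the wrist's pose just before it. camera_model takes no time and is no camera call; for the wrist camera it gives the pose at the moment of the call.
- ctrl.hand_in(): hands the job in; it is judged then, once.
The state is a dict: "clock": time; "q": joint angles; "joint_vel": joint speeds; "joint_efforts": joint torques, N m; "eef_pos": TCP position; "tool_rot": TCP orientation; "ft_force": force on the tool from outside, world axes, zero at the start; "wrist_torque": the same for the moment, N m; "gripper_width": finger opening in m; "grasp_force": force on a finger pad.
Only numpy, scipy, OpenCV 4.12 (cv2) and the standard library are available. Lean on these libraries where they do the work, as an engineer would, in place of code of your own. Each camera call takes 0.05 s, during which the arm holds its last target. There are 200 camera calls.

## Task

Put the four loose spectrometer accessories away: each goes upright into the dock whose recess has its shape and colour, seated flat on the recess floor with nothing resting on the rim. Set them down gently without dropping or tipping any of them, and leave the amber jar where it stands.

Things in the scene. Friction and masses are not known exactly. Their poses are not given: they have to be found in the camera images.
- white_standard: Loose white reference standard: upright white cylinder with a thin black ring around its white top face, 50 mm in diameter, 40 mm high, about 120 g; goes into the white dock. Origin: centre of its underside; z is its upright axis; any yaw will do.
- cuvette_block: Loose cuvette block: blue square block, 44 x 44 mm, 40 mm high, with a small black-edged opening drawn in the middle of its flat top, about 160 g; goes into the blue dock. Origin: centre of its underside; x and y are normal to its side faces, z up. It may be turned by any quarter turn.
- lamp_cartridge: Loose lamp cartridge: orange oblong block, 72 mm along its x, 36 mm along its y, 40 mm high, flat top with black vent stripes and a steel disc, about 180 g; goes into the orange dock, either way round. Origin: centre of its underside; z up. Grasp it across the 36 mm.
- collimator: Loose collimator: green upright cylinder, 30 mm in diameter, 55 mm high, with a steel band near its top, about 80 g; goes into the green dock. Origin: centre of its underside; z is its upright axis; any yaw will do.
- white_dock: Grey square tray, 84 x 84 mm, with a round recess of 64 mm diameter and a white floor: dock of the white standard. Fixed to the bench, 10 mm high in all; the recess is 6 mm deep, its floor 4 mm above the bench. Origin: centre of the underside, on the bench, below the recess's centre; z up.
- blue_dock: Grey square tray, 78 x 78 mm, with a square recess of 58 x 58 mm and a blue floor: dock of the cuvette block. Fixed to the bench, 10 mm high in all; the recess is 6 mm deep, its floor 4 mm above the bench. Origin: centre of the underside, on the bench, below the recess's centre; z up, x and y parallel to the recess's sides.
- orange_dock: Grey oblong tray, 106 mm along its x, 70 mm along its y, with an oblong recess of 86 mm (x) by 50 mm (y) and an orange floor: dock of the lamp cartridge. Fixed to the bench, 10 mm high in all; the recess is 6 mm deep, its floor 4 mm above the bench. Origin: centre of the underside, on the bench, below the recess's centre; z up.
- green_dock: Grey square tray, 64 x 64 mm, the smallest, with a round recess of 44 mm diameter and a green floor: dock of the collimator. Fixed to the bench, 10 mm high in all; the recess is 6 mm deep, its floor 4 mm above the bench. Origin: centre of the underside, on the bench, below the recess's centre; z up.
- amber_jar: Loose amber glass jar with a red cap and a white label, 54 mm in diameter, 70 mm high, standing among the accessories and docks. Leave it alone. Origin: centre of its underside; z up.
Not all that is in view belongs to the job. What is meant by the cuvette_block is not red, and is the smaller of those in its own colour.

How it is judged:
At the end, for the whole second after the job is handed in: Each accessory stands in its own dock: underside 1 to 6.5 mm above the dock's origin (recess floor at 4 mm), centre within 12 mm of the dock's, upright to 0.07 rad, under 0.01 m/s, released; jar within 20 mm of where it was, upright to 0.15 rad (horizontal distance between white_standard and white_dock below 0.012 m and z of white_standard in the frame of white_dock between 0.001 and 0.0065 m and angle between each of white_standard, cuvette_block, lamp_cartridge, collimator's own z axis and vertical below 0.07 rad and linear speed of each of white_standard, cuvette_block, lamp_cartridge, collimator below 0.01 m/s and horizontal distance between cuvette_block and blue_dock below 0.012 m and z of cuvette_block in the frame of blue_dock between 0.001 and 0.0065 m and horizontal distance between lamp_cartridge and orange_dock below 0.012 m and z of lamp_cartridge in the frame of orange_dock between 0.001 and 0.0065 m and horizontal distance between collimator and green_dock below 0.012 m and z of collimator in the frame of green_dock between 0.001 and 0.0065 m and distance of amber_jar from where it was at the start of the episode below 0.02 m and angle between amber_jar's own z axis and vertical below 0.15 rad); the robot touches nothing.
It fails at once if an accessory is dropped or thrown (moving faster than 0.7 m/s while the fingers do not hold it) ((linear speed of white_standard above 0.7 m/s and contact force between white_standard and the fingers below 0.05 N) or (linear speed of cuvette_block above 0.7 m/s and contact force between cuvette_block and the fingers below 0.05 N) or (linear speed of lamp_cartridge above 0.7 m/s and contact force between lamp_cartridge and the fingers below 0.05 N) or (linear speed of collimator above 0.7 m/s and contact force between collimator and the fingers below 0.05 N)).
It fails at once if an accessory is tipped over (more than 60 degrees) (angle between any of white_standard, cuvette_block, lamp_cartridge, collimator's own z axis and vertical above 1.05 rad).
It fails at once if the amber jar is pushed away (over 20 mm) or tipped (distance of amber_jar from where it was at the start of the episode above 0.02 m or angle between amber_jar's own z axis and vertical above 0.3 rad).
It also fails if it takes over 104 s, if anything falls off the work surface, if the arm or the gripper's body presses on something with over 40 N, if the wrist force passes 120 N, or if a joint passes its speed limit or range.

## Working session

There is one attempt and no reset: what is moved stays moved. The work goes in short steps, Python scripts to look and compute and a shell command to move; the robot and the scene stay as the last step left them, time stands still between calls to the robot, and variables do not carry over. Pictures are saved under pics/ and viewed, at most 14 in all, crops included, and the job is handed in when it is done.

```bash
ls; mkdir -p pics
cat > h.py <<'E'
import numpy as np, cv2
from rig import ctrl
from scipy.spatial.transform import Rotation as R
def rot(a):
    a=np.array(a,float)
    return a if a.shape==(3,3) else R.from_quat(a[[1,2,3,0]]).as_matrix()
def world(name,d,m):
    H,W=d.shape; f=H/2/np.tan(np.radians(m['fovy'])/2)
    K=np.array([[f,0,m['cx']],[0,f,m['cy']],[0,0,1.]])
    v,u=np.mgrid[:H,:W]
    p=np.stack([u.ravel(),v.ravel()],1).astype(np.float64)[:,None]
    n=cv2.undistortPoints(p,K,np.array([m['k1'],0,0,0.]))[:,0]
    P=np.c_[n,np.ones(len(n))]*d.reshape(-1,1)
    X=P@rot(m['attitude']).T+np.array(m['origin'])
    return X.reshape(H,W,3)
def grab(name):
    m=ctrl.camera_model(name); c,d=ctrl.grab_frame(name)
    X=world(name,d,m); X[d==0]=np.nan
    return c,X,m
E
python3 - <<'E'
from h import *
for n in('scene','side'):
    c,X,m=grab(n); print(n,m); cv2.imwrite(f'pics/{n}0.png',c[:,:,::-1]); np.savez(f'{n}0.npz',c=c,X=X)
print(ctrl.sense(), ctrl.hold_point_z)
E
```

```text
pics
scene {'fovy': 50.158420165114975, 'cx': 280.0418313443487, 'cy': 213.87858080104576, 'k1': 0.04110935319653888, 'origin': array([ 0.94006355, -0.37557737,  0.91801775]), 'attitude': array([-0.27186224,  0.86750029,  0.39797674, -0.12307999])}
side {'fovy': 56.81178488708491, 'cx': 275.40735700688026, 'cy': 205.56969751456188, 'k1': -0.06183347551891353, 'origin': array([0.19651787, 0.48513357, 0.70601346]), 'attitude': array([ 0.08876881, -0.24723177,  0.90662372, -0.33019689])}
{'clock': 0.1, 'q': array([ 1.4414846 ,  0.50828036, -0.23750249,  1.50104652,  0.1257157 ,
        1.14890974, -0.15474131]), 'joint_vel': array([-1.46130542e-04, -1.34006334e-03, -5.95465922e-05, -1.45515501e-03,
       -8.30057760e-05, -3.19237154e-04,  7.42847458e-04]), 'joint_efforts': array([-4.98507317e-03, -6.21829104e+01, -2.19462655e+00, -2.50204414e+01,
        1.24895771e-02,  7.84068805e-03,  8.45532753e-06]), 'eef_pos': array([ 0.14521285, -0.60742313,  0.23049438]), 'tool_rot': array([-8.18101478e-04,  9.93112396e-01,  1.17162638e-01, -1.25362333e-04]), 'ft_force': array([0.20106128, 0.4688859 , 0.56613613]), 'wrist_torque': array([ 0.00680703, -0.03511845, -0.02897392]), 'grasp_force': 0.0, 'gripper_width': 0.08518288443264736} 0.0187
```

View pics/scene0.png

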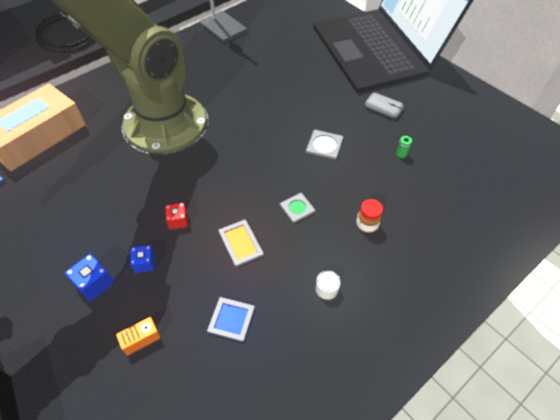

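View pics/side0.png

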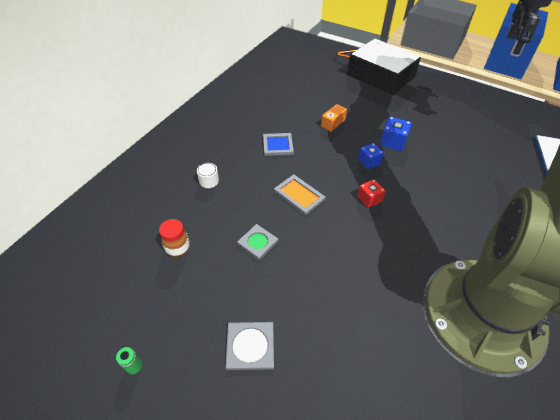

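Scene view: cuvette candidates are a large blue block (89,277), a small blue block (142,259) and a red block (176,216). The small blue one at (142,259) fits, being not red and the smaller of the blues. The other items are the lamp (138,336), white standard (328,285), collimator (404,147) and jar (370,215). The docks are white (324,144), green (297,207), orange (240,242) and blue (231,319).

```bash
cat > meas.py <<'E'
from h import *
S={'white_std':((328,285),(208,175)),'cuvette':((142,259),(371,155)),'bigblue':((89,277),(397,133)),'red':((176,216),(371,193)),'lamp':((138,336),(334,118)),'coll':((404,147),(129,361)),'jar':((370,215),(174,237)),
'white_dock':((324,144),(250,345)),'blue_dock':((231,319),(278,144)),'orange_dock':((240,242),(300,194)),'green_dock':((297,207),(258,241))}
for k,n in enumerate(('scene','side')):
    D=np.load(n+'0.npz');c,X=D['c'],D['X']
    print(n,'table z',np.nanmedian(X[150:250,200:350,2]))
    for o,pp in S.items():
        u,v=pp[k]; s=48
        P=X[max(0,v-s):v+s,max(0,u-s):u+s].reshape(-1,3);P=P[np.isfinite(P).all(1)]
        c0=X[v-2:v+3,u-2:u+3].reshape(-1,3); c0=np.nanmedian(c0,0)
        P=P[np.hypot(*(P[:,:2]-c0[:2]).T)<.075]
        if 'dock' in o: T=P[(P[:,2]>.006)&(P[:,2]<.016)]
        else:
            P=P[np.hypot(*(P[:,:2]-c0[:2]).T)<.05]
            zt=np.percentile(P[:,2],[97])[0]; T=P[P[:,2]>zt-.005]
        (cx,cy),(w,h),a=cv2.minAreaRect((T[:,:2]*1000).astype(np.float32))
        print(o,'c',np.round([cx,cy],1),'size',np.round([w,h],1),'ang',round(a,1),'ztop',round(float(np.median(T[:,2]))*1000,1),len(T))
E
python3 meas.py
python3 - <<'E'
import cv2
c=cv2.imread('pics/scene0.png')[195:375,50:230]
cv2.imwrite('pics/crop1.png',cv2.resize(c,None,fx=3.3,fy=3.3,interpolation=cv2.INTER_CUBIC))
E
```

```text
scene table z 0.0014704833873923073
white_std c [682.  -11.9] size [48.1 48.5] ang 3.9 ztop 41.7 374
cuvette c [ 362.7 -285.1] size [42.9 45.6] ang 58.5 ztop 40.4 330
bigblue c [ 334.5 -394.9] size [63.8 62.5] ang 8.4 ztop 58.4 731
red c [ 311.  -162.2] size [43.4 47.2] ang 60.6 ztop 41.3 278
lamp c [ 512.1 -382.9] size [72.3 36.8] ang 78.7 ztop 41.0 616
coll c [523.5 422. ] size [29.5 29.1] ang 8.3 ztop 55.4 85
jar c [621.5 184.2] size [45.7 47.9] ang 16.1 ztop 71.0 283
white_dock c [373.9 301.1] size [113.7 105.2] ang 32.0 ztop 10.0 543
blue_dock c [ 605.9 -213.9] size [92.7 79.3] ang 34.0 ztop 9.6 787
orange_dock c [457.6 -89. ] size [122.1 118. ] ang 74.0 ztop 9.7 863
green_dock c [480.1  83.1] size [85.1 88.7] ang 55.9 ztop 10.3 465
side table z 0.0001473357585974333
white_std c [680.5 -10.1] size [46.5 47.7] ang 37.3 ztop 40.5 241
cuvette c [ 362.  -283.3] size [43.  45.7] ang 56.2 ztop 40.0 197
bigblue c [ 331.2 -385.7] size [63.8 53. ] ang 6.5 ztop 56.7 288
red c [ 311.4 -158.9] size [43.5 45.1] ang 61.8 ztop 40.0 257
lamp c [ 510.7 -375.7] size [64.2 37.4] ang 78.2 ztop 39.1 176
coll c [523.3 425.1] size [29.7 29.3] ang 3.4 ztop 55.1 261
jar c [620. 185.] size [45.4 46.4] ang 53.5 ztop 70.0 345
white_dock c [365.2 287.1] size [84.6 85.3] ang 31.2 ztop 10.0 1326
blue_dock c [ 599.3 -215.4] size [78.4 84.8] ang 34.4 ztop 9.5 319
orange_dock c [463.2 -84.5] size [ 72.6 109. ] ang 74.6 ztop 9.4 533
green_dock c [475.3  85.2] size [66.6 65.1] ang 81.5 ztop 9.5 529
```

View pics/crop1.png

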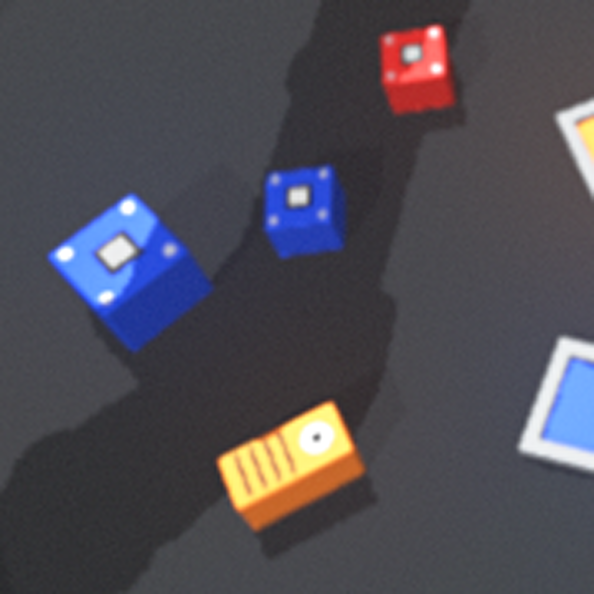

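The crop confirms it: small blue at crop (300,210) is about 44 mm, and the big blue at (125,260) is about 63 mm. Next I'll refine the docks from their coloured floors.

```bash
cat > dock.py <<'E'
from h import *
from scipy.optimize import minimize
S={'white_dock':((324,144),(250,345),84,84),'blue_dock':((231,319),(278,144),78,78),'orange_dock':((240,242),(300,194),106,70),'green_dock':((297,207),(258,241),64,64)}
for k,n in enumerate(('scene','side')):
    D=np.load(n+'0.npz');c,X=D['c'],D['X']
    for o,p in S.items():
        u,v=p[k];s=55
        m=np.zeros(X.shape[:2],bool);m[max(0,v-s):v+s,max(0,u-s):u+s]=1
        hsv=cv2.cvtColor(c,cv2.COLOR_RGB2HSV).astype(int)
        # floor: connected pixels similar in hue/sat to centre ; tray: brighter than bench
        h0,s0,v0=hsv[v,u]
        if 'white' in o: f=hsv[...,2]>230
        else: f=(abs(hsv[...,0]-h0)<12)&(hsv[...,1]>100)
        tr=m&((hsv[...,2]>105))
        for nm,mm,sz in(('floor',f&m,None),('tray',tr,1)):
            _,L=cv2.connectedComponents(cv2.morphologyEx(mm.astype(np.uint8),cv2.MORPH_CLOSE,np.ones((3,3))));q=(L==L[v,u])
            T=X[q];T=T[np.isfinite(T).all(1)]
            (cx,cy),(w,h),a=cv2.minAreaRect((T[:,:2]*1000).astype(np.float32))
            print(n,o,nm,np.round([cx,cy],1),np.round([w,h],1),round(a,1),len(T))
E
python3 dock.py
cat > go.py <<'E'
import sys
from h import *
# usage: go.py x y z closing_angle_deg(world, of tool y; mod 180) ; mm
x,y,z,a=map(float,sys.argv[1:5])
s=ctrl.sense();Rm=rot(s['tool_rot']);p=np.array(s['eef_pos'])
best=None
for k in(0,180):
    t=np.radians(a+k);yy=np.array([np.cos(t),np.sin(t),0]);zz=np.array([0,0,-1.]);T=np.c_[np.cross(yy,zz),yy,zz]
    rv=R.from_matrix(Rm.T@T).as_rotvec()
    print('opt',k,'rotvec deg',np.round(np.degrees(rv),2),'units',np.round(rv/2/np.pi,4),'shift units after turn',np.round(T.T@(np.array([x,y,z])/1000-p)/.3,4))
print('now',np.round(p*1000,1),'yaw of y',np.round(np.degrees(np.arctan2(Rm[1,1],Rm[0,1])),1),'q7',s['q'][6].round(2),'w',s['gripper_width'],'grip',s['grasp_force'],'t',s['clock'])
E
python3 go.py 511.5 -380.5 150 -11.5
```

```text
scene white_dock floor [366.1 285. ] [64.1 69.4] 46.2 320
scene white_dock tray [360.1 289.9] [ 91.2 100. ] 30.6 811
scene blue_dock floor [ 598.5 -216.5] [57.2 56. ] 33.6 681
scene blue_dock tray [ 596.4 -215.4] [84.6 87.1] 34.5 1488
scene orange_dock floor [461.5 -84.6] [48.5 82.2] 73.9 594
scene orange_dock tray [459.6 -82.8] [ 76.6 118. ] 74.9 1323
scene green_dock floor [473.8  85.8] [40.4 39.6] 53.3 168
scene green_dock tray [472.1  88.4] [71.1 76.8] 80.4 641
side white_dock floor [365.1 286.6] [61.6 61.7] 86.8 887
side white_dock tray [366.6 285.5] [85.4 90.3] 30.7 2233
side blue_dock floor [ 600.3 -216.2] [57.5 62.8] 31.4 278
side blue_dock tray [ 601.8 -220.1] [80.2 95.7] 34.0 632
side orange_dock floor [463.6 -84.6] [52.5 88. ] 74.3 513
side orange_dock tray [466.1 -89.2] [ 80.  117.1] 74.8 1029
side green_dock floor [476.9  83.7] [41.9 41.4] 48.2 242
side green_dock tray [478.1  81.6] [72.9 71.6] 81.5 781
opt 0 rotvec deg [-9.000e-02 -5.000e-02 -6.504e+01] units [-2.000e-04 -1.000e-04 -1.807e-01] shift units after turn [0.9846 1.0456 0.2683]
opt 180 rotvec deg [-6.0000e-02  1.0000e-01  1.1496e+02] units [-2.000e-04  3.000e-04  3.193e-01] shift units after turn [-0.9846 -1.0456  0.2683]
now [ 145.2 -607.4  230.5] yaw of y -76.5 q7 -0.15 w 0.08518288443264736 grip 0.0 t 0.1
```

```bash
python3 -m pendant '[{"wz":-0.018,"z":0.0268},{"wz":-0.018,"z":0.0268},{"wz":-0.018,"z":0.0268},{"wz":-0.018,"z":0.0268},{"wz":-0.018,"z":0.0268},{"wz":-0.018,"z":0.0268},{"wz":-0.018,"z":0.0268},{"wz":-0.018,"z":0.0268},{"wz":-0.018,"z":0.0268},{"wz":-0.018,"z":0.0268}]' 60; python3 -m pendant '[{"x":0.0820,"y":0.087},{"x":0.0820,"y":0.087},{"x":0.0820,"y":0.087},{"x":0.0820,"y":0.087},{"x":0.0820,"y":0.087},{"x":0.0820,"y":0.087},{"x":0.0820,"y":0.087},{"x":0.0820,"y":0.087},{"x":0.0820,"y":0.087},{"x":0.0820,"y":0.087},{"x":0.0820,"y":0.087},{"x":0.0820,"y":0.087},{},{}]'; python3 go.py 511.5 -380.5 150 -11.5
python3 - <<'E'
from h import *
c,X,m=grab('wrist');cv2.imwrite('pics/w1.png',c[:,:,::-1]);np.savez('w1.npz',c=c,X=X);print(m)
E
```

```text
opt 0 rotvec deg [-9.000e-02 -5.000e-02 -6.504e+01] units [-2.000e-04 -1.000e-04 -1.807e-01] shift units after turn [0.9846 1.0456 0.2683]
opt 180 rotvec deg [-6.0000e-02  1.0000e-01  1.1496e+02] units [-2.000e-04  3.000e-04  3.193e-01] shift units after turn [-0.9846 -1.0456  0.2683]
now [ 145.2 -607.4  230.5] yaw of y -76.5 q7 -0.15 w 0.08518288443264736 grip 0.0 t 0.1
{'fovy': 69.53864800488668, 'cx': 281.6188634707585, 'cy': 203.04769748500416, 'k1': -0.047067369199879465, 'origin': array([ 0.21814163, -0.58941266,  0.37385529]), 'attitude': array([ 0.11604031,  0.77679863, -0.61204311, -0.09231348])}invalid input at $[0]: expected keys x, y, z, wx, wy, wz, jaw
invalid input at $[0]: expected keys x, y, z, wx, wy, wz, jaw
```

View pics/w1.png

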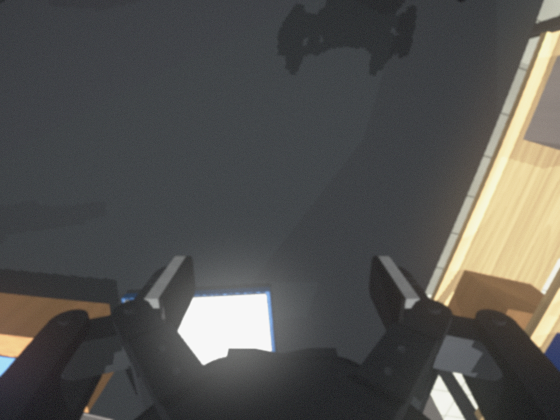

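The wrist picture shows only bare bench and the open fingers, because the rows were refused: every row needs all the keys. I'll retype them in full.

```bash
python3 -m pendant '[{"x":0,"y":0,"z":0.03,"wx":0,"wy":0,"wz":-0.0198,"jaw":0},{"x":0,"y":0,"z":0.03,"wx":0,"wy":0,"wz":-0.0198,"jaw":0},{"x":0,"y":0,"z":0.03,"wx":0,"wy":0,"wz":-0.0198,"jaw":0},{"x":0,"y":0,"z":0.03,"wx":0,"wy":0,"wz":-0.0198,"jaw":0},{"x":0,"y":0,"z":0.03,"wx":0,"wy":0,"wz":-0.0198,"jaw":0},{"x":0,"y":0,"z":0.03,"wx":0,"wy":0,"wz":-0.0198,"jaw":0},{"x":0,"y":0,"z":0.03,"wx":0,"wy":0,"wz":-0.0198,"jaw":0},{"x":0,"y":0,"z":0.03,"wx":0,"wy":0,"wz":-0.0198,"jaw":0},{"x":0,"y":0,"z":0.03,"wx":0,"wy":0,"wz":-0.0198,"jaw":0},{"x":0.0895,"y":0.095,"z":0,"wx":0,"wy":0,"wz":0,"jaw":0},{"x":0.0895,"y":0.095,"z":0,"wx":0,"wy":0,"wz":0,"jaw":0},{"x":0.0895,"y":0.095,"z":0,"wx":0,"wy":0,"wz":0,"jaw":0},{"x":0.0895,"y":0.095,"z":0,"wx":0,"wy":0,"wz":0,"jaw":0},{"x":0.0895,"y":0.095,"z":0,"wx":0,"wy":0,"wz":0,"jaw":0},{"x":0.0895,"y":0.095,"z":0,"wx":0,"wy":0,"wz":0,"jaw":0},{"x":0.0895,"y":0.095,"z":0,"wx":0,"wy":0,"wz":0,"jaw":0},{"x":0.0895,"y":0.095,"z":0,"wx":0,"wy":0,"wz":0,"jaw":0},{"x":0.0895,"y":0.095,"z":0,"wx":0,"wy":0,"wz":0,"jaw":0},{"x":0.0895,"y":0.095,"z":0,"wx":0,"wy":0,"wz":0,"jaw":0},{"x":0.0895,"y":0.095,"z":0,"wx":0,"wy":0,"wz":0,"jaw":0}]' 60; python3 -m pendant '[{"x":0,"y":0,"z":0,"wx":0,"wy":0,"wz":-0.0025,"jaw":0},{"x":0,"y":0,"z":0,"wx":0,"wy":0,"wz":0,"jaw":0}]'; python3 go.py 511.5 -380.5 150 -11.5
python3 - <<'E'
from h import *
c,X,m=grab('wrist');cv2.imwrite('pics/w2.png',c[:,:,::-1]);np.savez('w2.npz',c=c,X=X);print(m)
hsv=cv2.cvtColor(c,cv2.COLOR_RGB2HSV).astype(int)
P=X[np.isfinite(X).all(2)&(X[...,2]>.036)&(X[...,2]<.046)&(hsv[...,1]>120)]
P=P[np.hypot(P[:,0]-.5115,P[:,1]+.3805)<.06]
print(len(P),cv2.minAreaRect((P[:,:2]*1000).astype(np.float32)),np.median(P[:,2]))
E
```

```text
clock: 1.82
eef_pos: [0.5162, -0.3855, 0.15]
tool_rot: [-0.0, 0.779, 0.627, -0.0]
ft_force: [0.2, -0.1, 1.0]
gripper_width: 0.0855
grasp_force: 0.0
clock: 1.98
eef_pos: [0.5176, -0.3836, 0.1499]
tool_rot: [-0.0, 0.772, 0.635, 0.001]
ft_force: [-0.5, -0.7, -0.1]
gripper_width: 0.0851
grasp_force: 0.0
opt 0 rotvec deg [ 0.03 -0.1   0.38] units [ 0.0001 -0.0003  0.0011] shift units after turn [ 0.006  -0.022  -0.0003]
opt 180 rotvec deg [ 1.6000e-01  5.0000e-02 -1.7962e+02] units [ 4.000e-04  1.000e-04 -4.989e-01] shift units after turn [-0.006   0.022  -0.0003]
now [ 517.6 -383.6  149.9] yaw of y -11.1 q7 0.1 w 0.08508158613986627 grip 0.0 t 1.9833
{'fovy': 69.53864800488668, 'cx': 281.6188634707585, 'cy': 203.04769748500416, 'k1': -0.047067369199879465, 'origin': array([ 0.53199689, -0.30953672,  0.2933935 ]), 'attitude': array([ 0.14684317,  0.98445958, -0.09530625, -0.01389758])}
1450 ((510.9022216796875, -382.0055847167969), (71.47647857666016, 35.771240234375), 79.58582305908203) 0.0409135199879099
```

View pics/w2.png

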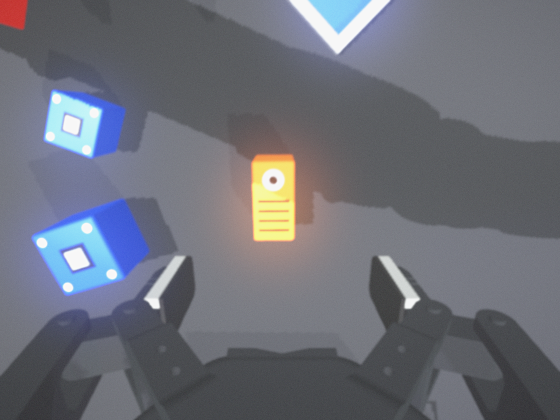

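Wrist view: the lamp is at (273,197) between the fingers' planes, measured at (511,-382), which agrees with the scene view. I'll descend and grip it.

```bash
python3 -m pendant '[{"x":0.001,"y":-0.0226,"z":0.05,"wx":0,"wy":0,"wz":0,"jaw":0},{"x":0,"y":0,"z":0.1,"wx":0,"wy":0,"wz":0,"jaw":0},{"x":0,"y":0,"z":0.1,"wx":0,"wy":0,"wz":0,"jaw":0},{"x":0,"y":0,"z":0.1,"wx":0,"wy":0,"wz":0,"jaw":0},{"x":0,"y":0,"z":0.07,"wx":0,"wy":0,"wz":0,"jaw":0},{"x":0,"y":0,"z":0.0467,"wx":0,"wy":0,"wz":0,"jaw":0},{"x":0,"y":0,"z":0,"wx":0,"wy":0,"wz":0,"jaw":0},{"x":0,"y":0,"z":0,"wx":0,"wy":0,"wz":0,"jaw":1},{"x":0,"y":0,"z":0,"wx":0,"wy":0,"wz":0,"jaw":1},{"x":0,"y":0,"z":0,"wx":0,"wy":0,"wz":0,"jaw":1},{"x":0,"y":0,"z":0,"wx":0,"wy":0,"wz":0,"jaw":1},{"x":0,"y":0,"z":0,"wx":0,"wy":0,"wz":0,"jaw":1},{"x":0,"y":0,"z":0,"wx":0,"wy":0,"wz":0,"jaw":1},{"x":0,"y":0,"z":0,"wx":0,"wy":0,"wz":0,"jaw":1},{"x":0,"y":0,"z":0,"wx":0,"wy":0,"wz":0,"jaw":1},{"x":0,"y":0,"z":0,"wx":0,"wy":0,"wz":0,"jaw":1}]' 60; python3 go.py 462.5 -84.6 120 74.2
```

```text
clock: 3.37
eef_pos: [0.5092, -0.3858, 0.0119]
tool_rot: [0.001, 0.774, 0.633, 0.0]
ft_force: [-0.2, -0.3, 5.4]
gripper_width: 0.035
grasp_force: 61.0
opt 0 rotvec deg [ 5.000e-02  1.700e-01 -8.571e+01] units [ 1.000e-04  5.000e-04 -2.381e-01] shift units after turn [ 0.4231  0.9236 -0.3603]
opt 180 rotvec deg [ 1.700e-01 -5.000e-02  9.429e+01] units [ 5.000e-04 -1.000e-04  2.619e-01] shift units after turn [-0.4231 -0.9236 -0.3603]
now [ 509.2 -385.8   11.9] yaw of y -11.5 q7 0.01 w 0.03499457892104591 grip 61.033326387405396 t 3.3667
```

```bash
python3 -m pendant '[{"x":0,"y":0,"z":-0.03,"wx":0,"wy":0,"wz":0,"jaw":1},{"x":0,"y":0,"z":-0.06,"wx":0,"wy":0,"wz":0,"jaw":1},{"x":0,"y":0,"z":-0.07,"wx":0,"wy":0,"wz":-0.01,"jaw":1},{"x":0,"y":0,"z":-0.07,"wx":0,"wy":0,"wz":-0.0182,"jaw":1},{"x":0,"y":0,"z":-0.07,"wx":0,"wy":0,"wz":-0.0182,"jaw":1},{"x":0,"y":0,"z":-0.06,"wx":0,"wy":0,"wz":-0.0182,"jaw":1},{"x":0,"y":0,"z":0,"wx":0,"wy":0,"wz":-0.0182,"jaw":1},{"x":0,"y":0,"z":0,"wx":0,"wy":0,"wz":-0.0182,"jaw":1},{"x":0,"y":0,"z":0,"wx":0,"wy":0,"wz":-0.0182,"jaw":1},{"x":0,"y":0,"z":0,"wx":0,"wy":0,"wz":-0.0182,"jaw":1},{"x":0,"y":0,"z":0,"wx":0,"wy":0,"wz":-0.0182,"jaw":1},{"x":0,"y":0,"z":0,"wx":0,"wy":0,"wz":-0.0182,"jaw":1},{"x":0,"y":0,"z":0,"wx":0,"wy":0,"wz":-0.0182,"jaw":1},{"x":0,"y":0,"z":0,"wx":0,"wy":0,"wz":-0.0182,"jaw":1},{"x":0,"y":0,"z":0,"wx":0,"wy":0,"wz":-0.0182,"jaw":1},{"x":0,"y":0,"z":0,"wx":0,"wy":0,"wz":-0.01,"jaw":1}]'
python3 -m pendant '[{"x":0.02,"y":0.045,"z":0,"wx":0,"wy":0,"wz":0,"jaw":1},{"x":0.04,"y":0.09,"z":0,"wx":0,"wy":0,"wz":0,"jaw":1},{"x":0.049,"y":0.107,"z":0,"wx":0,"wy":0,"wz":0,"jaw":1},{"x":0.049,"y":0.107,"z":0,"wx":0,"wy":0,"wz":0,"jaw":1},{"x":0.049,"y":0.107,"z":0,"wx":0,"wy":0,"wz":0,"jaw":1},{"x":0.049,"y":0.107,"z":0,"wx":0,"wy":0,"wz":0,"jaw":1},{"x":0.049,"y":0.107,"z":0,"wx":0,"wy":0,"wz":0,"jaw":1},{"x":0.049,"y":0.107,"z":0,"wx":0,"wy":0,"wz":0,"jaw":1},{"x":0.04,"y":0.09,"z":0,"wx":0,"wy":0,"wz":0,"jaw":1},{"x":0.02,"y":0.05,"z":0,"wx":0,"wy":0,"wz":0,"jaw":1},{"x":0,"y":0,"z":0,"wx":0,"wy":0,"wz":0,"jaw":1},{"x":0,"y":0,"z":0,"wx":0,"wy":0,"wz":0,"jaw":1}]'; python3 go.py 462.5 -84.6 14 74.2
python3 - <<'E'
from h import *
c,X,m=grab('wrist');cv2.imwrite('pics/w3.png',c[:,:,::-1]);np.savez('w3.npz',c=c,X=X)
hsv=cv2.cvtColor(c,cv2.COLOR_RGB2HSV).astype(int)
o=np.isfinite(X).all(2)&(hsv[...,1]>100)&(abs(hsv[...,0]-15)<15)&(np.hypot(X[...,0]-.4625,X[...,1]+.0846)<.08)
for lo,hi in((-.002,.03),(.1,.2)):
    P=X[o&(X[...,2]>lo)&(X[...,2]<hi)]
    print(len(P),cv2.minAreaRect((P[:,:2]*1000).astype(np.float32)) if len(P) else 0,np.percentile(P[:,2],[5,50,95]) if len(P) else 0)
E
```

```text
clock: 4.7
eef_pos: [0.5078, -0.3852, 0.1187]
tool_rot: [-0.0, 0.133, 0.991, -0.0]
ft_force: [0.9, -0.1, -2.0]
gripper_width: 0.0348
grasp_force: 60.1
clock: 5.7
eef_pos: [0.4631, -0.0861, 0.119]
tool_rot: [0.0, 0.135, 0.991, -0.001]
ft_force: [0.3, -0.9, -2.8]
gripper_width: 0.035
grasp_force: 60.3
opt 0 rotvec deg [-0.07  0.05  0.26] units [-0.0002  0.0001  0.0007] shift units after turn [0.0032 0.0042 0.3499]
opt 180 rotvec deg [-7.0000e-02 -1.1000e-01 -1.7974e+02] units [-2.000e-04 -3.000e-04 -4.993e-01] shift units after turn [-0.0032 -0.0042  0.3499]
now [463.1 -86.1 119. ] yaw of y 74.5 q7 0.78 w 0.03503755666629658 grip 60.32676458358765 t 5.7
2018 ((463.8609924316406, -85.62538146972656), (83.20401000976562, 88.48324584960938), 74.53099822998047) [0.00167117 0.00533574 0.00653446]
13264 ((460.623046875, -80.18687438964844), (51.89735794067383, 72.04883575439453), 75.19705200195312) [0.12873691 0.14784117 0.15798864]
```

View pics/w3.png

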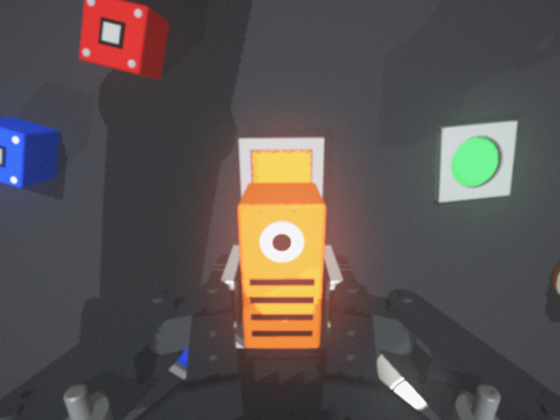

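Wrist view: the lamp is held at (282,270), aligned with the orange dock behind it at (281,165). Next I'll work out the top-face centre.

Run:
```python
from h import *
D=np.load('w3.npz');c,X=D['c'],D['X']
hsv=cv2.cvtColor(c,cv2.COLOR_RGB2HSV).astype(int)
o=np.isfinite(X).all(2)&(np.hypot(X[...,0]-.4625,X[...,1]+.0846)<.06)&(hsv[...,1]>100)
for lo,hi in((.142,.153),(.144,.151)):
    P=X[o&(X[...,2]>lo)&(X[...,2]<hi)]
    print(cv2.minAreaRect((P[:,:2]*1000).astype(np.float32)),np.median(P[:,2]))
```

```text
((460.86163330078125, -79.37741088867188), (47.03703308105469, 72.0011215209961), 75.19705200195312) 0.14787205665655895
((460.87847900390625, -79.33386993408203), (46.94208526611328, 72.0024642944336), 75.17436981201172) 0.1478751709216387
```

```bash
python3 -m pendant '[{"x":-0.01,"y":0.004,"z":0.03,"wx":0,"wy":0,"wz":0,"jaw":1},{"x":0,"y":0,"z":0.07,"wx":0,"wy":0,"wz":0,"jaw":1},{"x":0,"y":0,"z":0.08,"wx":0,"wy":0,"wz":0,"jaw":1},{"x":0,"y":0,"z":0.07,"wx":0,"wy":0,"wz":0,"jaw":1},{"x":0,"y":0,"z":0.05,"wx":0,"wy":0,"wz":0,"jaw":1},{"x":0,"y":0,"z":0.025,"wx":0,"wy":0,"wz":0,"jaw":1},{"x":0,"y":0,"z":0.01,"wx":0,"wy":0,"wz":0,"jaw":1},{"x":0,"y":0,"z":0.002,"wx":0,"wy":0,"wz":0,"jaw":1},{"x":0,"y":0,"z":0,"wx":0,"wy":0,"wz":0,"jaw":1},{"x":0,"y":0,"z":0,"wx":0,"wy":0,"wz":0,"jaw":1}]'; python3 go.py 462.5 -84.6 15.9 74.2
```

```text
clock: 6.58
eef_pos: [0.4669, -0.0865, 0.0179]
tool_rot: [0.001, 0.137, 0.991, -0.0]
ft_force: [-0.9, 0.3, -2.2]
gripper_width: 0.0353
grasp_force: 60.3
opt 0 rotvec deg [0.01 0.08 0.1 ] units [0.     0.0002 0.0003] shift units after turn [0.0159 0.002  0.0065]
opt 180 rotvec deg [-1.200e-01  1.000e-02 -1.799e+02] units [-3.000e-04  0.000e+00 -4.997e-01] shift units after turn [-0.0159 -0.002   0.0065]
now [466.9 -86.5  17.9] yaw of y 74.3 q7 0.58 w 0.03526778630293594 grip 60.317251682281494 t 6.5833
```

```bash
python3 -m pendant '[{"x":0,"y":0,"z":0.003,"wx":0,"wy":0,"wz":0,"jaw":1},{"x":0,"y":0,"z":0.003,"wx":0,"wy":0,"wz":0,"jaw":1},{"x":0,"y":0,"z":0,"wx":0,"wy":0,"wz":0,"jaw":1},{"x":0,"y":0,"z":0,"wx":0,"wy":0,"wz":0,"jaw":1}]'; python3 go.py 462.5 -84.6 15.9 74.2
```

```text
clock: 6.92
eef_pos: [0.4668, -0.0865, 0.0159]
tool_rot: [0.001, 0.136, 0.991, -0.0]
ft_force: [0.5, -1.2, 3.9]
gripper_width: 0.0348
grasp_force: 60.8
opt 0 rotvec deg [-0.01  0.07  0.12] units [-0.      0.0002  0.0003] shift units after turn [ 0.0154  0.0022 -0.0001]
opt 180 rotvec deg [-1.1000e-01 -2.0000e-02 -1.7988e+02] units [-3.000e-04 -1.000e-04 -4.997e-01] shift units after turn [-0.0154 -0.0022 -0.0001]
now [466.8 -86.5  15.9] yaw of y 74.3 q7 0.58 w 0.03478911230558844 grip 60.82378149032593 t 6.9167
```

Contact felt, so I'll release and rise.

```bash
python3 -m pendant '[{"x":0,"y":0,"z":0,"wx":0,"wy":0,"wz":0,"jaw":0.4},{"x":0,"y":0,"z":0,"wx":0,"wy":0,"wz":0,"jaw":0.4},{"x":0,"y":0,"z":0,"wx":0,"wy":0,"wz":0,"jaw":0.4},{"x":0,"y":0,"z":0,"wx":0,"wy":0,"wz":0,"jaw":0.4},{"x":0,"y":0,"z":-0.04,"wx":0,"wy":0,"wz":0,"jaw":0.4},{"x":0,"y":0,"z":-0.1,"wx":0,"wy":0,"wz":0,"jaw":0},{"x":0,"y":0,"z":-0.13,"wx":0,"wy":0,"wz":0,"jaw":0},{"x":0,"y":0,"z":-0.13,"wx":0,"wy":0,"wz":0,"jaw":0},{"x":0,"y":0,"z":-0.04,"wx":0,"wy":0,"wz":0,"jaw":0},{"x":0,"y":0,"z":0,"wx":0,"wy":0,"wz":0,"jaw":0}]'; python3 go.py 362.5 -284 150 -32.5
python3 - <<'E'
from h import *
c,X,m=grab('side');cv2.imwrite('pics/s1.png',cv2.resize(c[80:300,180:420,::-1],None,fx=2.5,fy=2.5))
P=X[np.isfinite(X).all(2)&(X[...,2]>.037)&(X[...,2]<.05)]; P=P[np.hypot(P[:,0]-.4625,P[:,1]+.0846)<.06]
print(len(P),cv2.minAreaRect((P[:,:2]*1000).astype(np.float32)),np.median(P[:,2]))
E
```

```text
clock: 7.75
eef_pos: [0.4682, -0.0861, 0.1505]
tool_rot: [0.003, 0.137, 0.991, -0.0]
ft_force: [-0.1, -0.4, 0.3]
gripper_width: 0.0856
grasp_force: 0.0
opt 0 rotvec deg [  0.32   0.21 106.81] units [0.0009 0.0006 0.2967] shift units after turn [-0.7457  0.0573  0.0017]
opt 180 rotvec deg [ -0.19   0.29 -73.19] units [-0.0005  0.0008 -0.2033] shift units after turn [ 0.7457 -0.0573  0.0017]
now [468.2 -86.1 150.5] yaw of y 74.3 q7 0.83 w 0.08558918611926619 grip 0.0 t 7.75
386 ((463.66522216796875, -83.35395812988281), (37.048423767089844, 72.89692687988281), 74.3176498413086) 0.04377484788818081
```

View pics/s1.png

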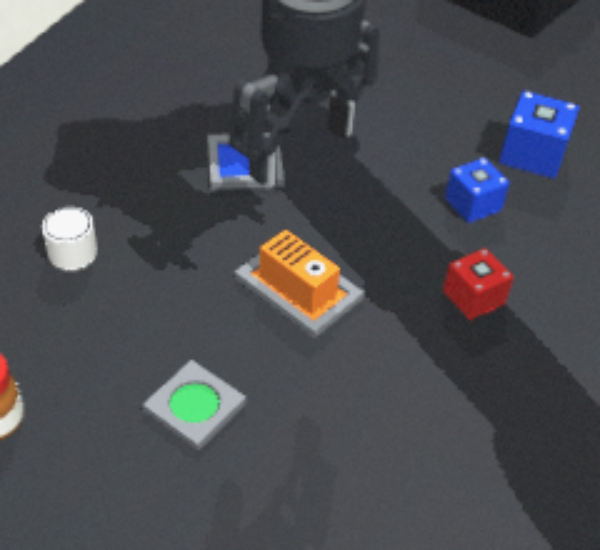

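The side view shows the lamp seated in the orange dock (crop 298,275), top at 43.8 mm and centred within 2 mm. Next is the small blue block at crop (476,190).

```bash
python3 -m pendant '[{"x":0,"y":0,"z":0,"wx":0,"wy":0,"wz":0.0198,"jaw":0},{"x":0,"y":0,"z":0,"wx":0,"wy":0,"wz":0.0198,"jaw":0},{"x":0,"y":0,"z":0,"wx":0,"wy":0,"wz":0.0198,"jaw":0},{"x":0,"y":0,"z":0,"wx":0,"wy":0,"wz":0.0198,"jaw":0},{"x":0,"y":0,"z":0,"wx":0,"wy":0,"wz":0.0198,"jaw":0},{"x":0,"y":0,"z":0,"wx":0,"wy":0,"wz":0.0198,"jaw":0},{"x":0,"y":0,"z":0,"wx":0,"wy":0,"wz":0.0198,"jaw":0},{"x":0,"y":0,"z":0,"wx":0,"wy":0,"wz":0.0198,"jaw":0},{"x":0,"y":0,"z":0,"wx":0,"wy":0,"wz":0.0198,"jaw":0},{"x":0,"y":0,"z":0,"wx":0,"wy":0,"wz":0.0198,"jaw":0},{"x":0,"y":0,"z":0,"wx":0,"wy":0,"wz":0.0198,"jaw":0},{"x":0,"y":0,"z":0,"wx":0,"wy":0,"wz":0.0198,"jaw":0},{"x":0,"y":0,"z":0,"wx":0,"wy":0,"wz":0.0198,"jaw":0},{"x":0,"y":0,"z":0,"wx":0,"wy":0,"wz":0.0198,"jaw":0},{"x":0,"y":0,"z":0,"wx":0,"wy":0,"wz":0.0195,"jaw":0}]'
python3 -m pendant '[{"x":-0.08,"y":0,"z":0,"wx":0,"wy":0,"wz":0,"jaw":0},{"x":-0.12,"y":0.01,"z":0,"wx":0,"wy":0,"wz":0,"jaw":0},{"x":-0.12,"y":0.01,"z":0,"wx":0,"wy":0,"wz":0,"jaw":0},{"x":-0.12,"y":0.01,"z":0,"wx":0,"wy":0,"wz":0,"jaw":0},{"x":-0.12,"y":0.01,"z":0,"wx":0,"wy":0,"wz":0,"jaw":0},{"x":-0.12,"y":0.01,"z":0,"wx":0,"wy":0,"wz":0,"jaw":0},{"x":-0.065,"y":0.007,"z":0,"wx":0,"wy":0,"wz":0,"jaw":0},{"x":0,"y":0,"z":0,"wx":0,"wy":0,"wz":0,"jaw":0},{"x":0,"y":0,"z":0,"wx":0,"wy":0,"wz":0,"jaw":0},{"x":0,"y":0,"z":0,"wx":0,"wy":0,"wz":0,"jaw":0}]'
cat > wm.py <<'E'
import sys
from h import *
x,y,zl,zh,r,sat=map(float,sys.argv[1:7])
c,X,m=grab('wrist');cv2.imwrite(sys.argv[7],c[:,:,::-1]);np.savez('w.npz',c=c,X=X)
hsv=cv2.cvtColor(c,cv2.COLOR_RGB2HSV).astype(int)
P=X[np.isfinite(X).all(2)&(X[...,2]*1000>zl)&(X[...,2]*1000<zh)&(hsv[...,1]>=sat)]*1000
P=P[np.hypot(P[:,0]-x,P[:,1]-y)<r]
print(len(P),cv2.minAreaRect(P[:,:2].astype(np.float32)),np.median(P[:,2]))
E
python3 wm.py 362.5 -284 36 46 45 0 pics/w4.png;python3 go.py 362.5 -284 10 -32.5
```

```text
clock: 9.05
eef_pos: [0.4653, -0.0864, 0.1458]
tool_rot: [-0.001, 0.878, 0.478, -0.001]
ft_force: [0.9, 0.4, 0.3]
gripper_width: 0.0851
grasp_force: 0.0
clock: 9.88
eef_pos: [0.3605, -0.2831, 0.1465]
tool_rot: [-0.001, 0.877, 0.481, -0.0]
ft_force: [0.6, 0.2, -0.8]
gripper_width: 0.0852
grasp_force: 0.0
2473 ((360.3743591308594, -284.0166320800781), (43.376243591308594, 44.04985046386719), 58.05780792236328) 40.942889777779186
opt 0 rotvec deg [-0.08 -0.03  0.11] units [-0.0002 -0.0001  0.0003] shift units after turn [-0.0008  0.0067  0.4557]
opt 180 rotvec deg [ 5.0000e-02 -1.2000e-01 -1.7989e+02] units [ 1.000e-04 -3.000e-04 -4.997e-01] shift units after turn [ 0.0008 -0.0067  0.4557]
now [ 360.9 -282.7  146.7] yaw of y -32.4 q7 -0.19 w 0.08543840704069924 grip 0.0 t 9.9333
```

```bash
python3 -m pendant '[{"x":-0.001,"y":0.003,"z":0.05,"wx":0,"wy":0,"wz":0,"jaw":0},{"x":0,"y":0,"z":0.1,"wx":0,"wy":0,"wz":0,"jaw":0},{"x":0,"y":0,"z":0.1,"wx":0,"wy":0,"wz":0,"jaw":0},{"x":0,"y":0,"z":0.1,"wx":0,"wy":0,"wz":0,"jaw":0},{"x":0,"y":0,"z":0.07,"wx":0,"wy":0,"wz":0,"jaw":0},{"x":0,"y":0,"z":0.035,"wx":0,"wy":0,"wz":0,"jaw":0},{"x":0,"y":0,"z":0,"wx":0,"wy":0,"wz":0,"jaw":0},{"x":0,"y":0,"z":0,"wx":0,"wy":0,"wz":0,"jaw":1},{"x":0,"y":0,"z":0,"wx":0,"wy":0,"wz":0,"jaw":1},{"x":0,"y":0,"z":0,"wx":0,"wy":0,"wz":0,"jaw":1},{"x":0,"y":0,"z":0,"wx":0,"wy":0,"wz":0,"jaw":1},{"x":0,"y":0,"z":0,"wx":0,"wy":0,"wz":0,"jaw":1},{"x":0,"y":0,"z":0,"wx":0,"wy":0,"wz":0,"jaw":1},{"x":0,"y":0,"z":0,"wx":0,"wy":0,"wz":0,"jaw":1},{"x":0,"y":0,"z":0,"wx":0,"wy":0,"wz":0,"jaw":1}]' 60; python3 go.py 599.5 -216.3 120 -56
```

```text
clock: 11.18
eef_pos: [0.3619, -0.2849, 0.0121]
tool_rot: [0.001, 0.877, 0.481, 0.0]
ft_force: [-0.7, 1.8, 5.5]
gripper_width: 0.0428
grasp_force: 60.9
opt 0 rotvec deg [ 1.200e-01 -2.000e-02  2.351e+01] units [ 0.0003 -0.0001  0.0653] shift units after turn [ 0.7845  0.2532 -0.3598]
opt 180 rotvec deg [ 3.0000e-02  1.6000e-01 -1.5649e+02] units [ 1.000e-04  5.000e-04 -4.347e-01] shift units after turn [-0.7845 -0.2532 -0.3598]
now [ 361.9 -284.9   12.1] yaw of y -32.5 q7 -0.35 w 0.04281378507665745 grip 60.944355726242065 t 11.1833
```

```bash
python3 -m pendant '[{"x":0,"y":0,"z":-0.03,"wx":0,"wy":0,"wz":0,"jaw":1},{"x":0,"y":0,"z":-0.06,"wx":0,"wy":0,"wz":0,"jaw":1},{"x":0,"y":0,"z":-0.07,"wx":0,"wy":0,"wz":0.0113,"jaw":1},{"x":0,"y":0,"z":-0.07,"wx":0,"wy":0,"wz":0.018,"jaw":1},{"x":0,"y":0,"z":-0.07,"wx":0,"wy":0,"wz":0.018,"jaw":1},{"x":0,"y":0,"z":-0.06,"wx":0,"wy":0,"wz":0.018,"jaw":1},{"x":0.04,"y":0.013,"z":0,"wx":0,"wy":0,"wz":0,"jaw":1},{"x":0.08,"y":0.026,"z":0,"wx":0,"wy":0,"wz":0,"jaw":1},{"x":0.1,"y":0.0322,"z":0,"wx":0,"wy":0,"wz":0,"jaw":1},{"x":0.11,"y":0.0355,"z":0,"wx":0,"wy":0,"wz":0,"jaw":1},{"x":0.11,"y":0.0355,"z":0,"wx":0,"wy":0,"wz":0,"jaw":1},{"x":0.11,"y":0.0355,"z":0,"wx":0,"wy":0,"wz":0,"jaw":1},{"x":0.1,"y":0.0322,"z":0,"wx":0,"wy":0,"wz":0,"jaw":1},{"x":0.08,"y":0.026,"z":0,"wx":0,"wy":0,"wz":0,"jaw":1},{"x":0.04,"y":0.013,"z":0,"wx":0,"wy":0,"wz":0,"jaw":1},{"x":0.014,"y":0.004,"z":0,"wx":0,"wy":0,"wz":0,"jaw":1},{"x":0,"y":0,"z":0,"wx":0,"wy":0,"wz":0,"jaw":1},{"x":0,"y":0,"z":0,"wx":0,"wy":0,"wz":0,"jaw":1}]'
python3 wm.py 599.5 -216.3 141 153 45 100 pics/w5.png; python3 go.py 599.5 -216.3 16 -56
```

```text
clock: 12.68
eef_pos: [0.5977, -0.2163, 0.1185]
tool_rot: [-0.0, 0.956, 0.293, -0.001]
ft_force: [-0.4, -1.3, -1.5]
gripper_width: 0.0427
grasp_force: 61.3
7720 ((597.4774169921875, -215.90150451660156), (44.681575775146484, 45.040096282958984), 34.753936767578125) 146.97528135025445
opt 0 rotvec deg [-0.03  0.08 -0.02] units [-0.0001  0.0002 -0.    ] shift units after turn [0.0069 0.0027 0.3422]
opt 180 rotvec deg [1.3000e-01 5.0000e-02 1.7998e+02] units [3.e-04 1.e-04 5.e-01] shift units after turn [-0.0069 -0.0027  0.3422]
now [ 597.3 -216.8  118.7] yaw of y -56.0 q7 -0.84 w 0.04288832528208542 grip 61.34357571601868 t 12.7333
```

View pics/w5.png

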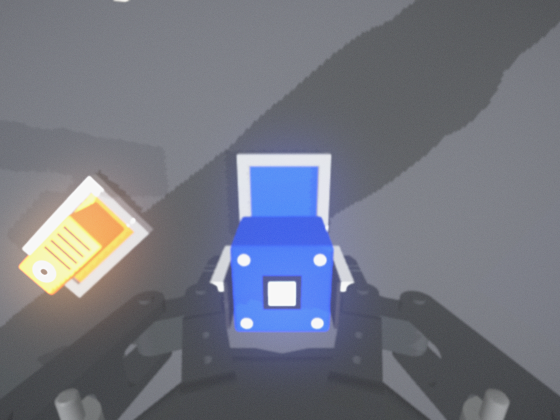

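Wrist view: the block is held square at (282,293), in line with the blue dock at (284,195). Next I'll lower it.

```bash
python3 -m pendant '[{"x":0.006,"y":0.002,"z":0.03,"wx":0,"wy":0,"wz":0,"jaw":1},{"x":0,"y":0,"z":0.07,"wx":0,"wy":0,"wz":0,"jaw":1},{"x":0,"y":0,"z":0.08,"wx":0,"wy":0,"wz":0,"jaw":1},{"x":0,"y":0,"z":0.07,"wx":0,"wy":0,"wz":0,"jaw":1},{"x":0,"y":0,"z":0.05,"wx":0,"wy":0,"wz":0,"jaw":1},{"x":0,"y":0,"z":0.025,"wx":0,"wy":0,"wz":0,"jaw":1},{"x":0,"y":0,"z":0.01,"wx":0,"wy":0,"wz":0,"jaw":1},{"x":0,"y":0,"z":0.004,"wx":0,"wy":0,"wz":0,"jaw":1},{"x":0,"y":0,"z":0.003,"wx":0,"wy":0,"wz":0,"jaw":1},{"x":0,"y":0,"z":0,"wx":0,"wy":0,"wz":0,"jaw":1},{"x":0,"y":0,"z":0,"wx":0,"wy":0,"wz":0,"jaw":1}]'
```

```text
clock: 13.65
eef_pos: [0.6011, -0.2158, 0.0172]
tool_rot: [0.0, 0.956, 0.292, 0.001]
ft_force: [-0.7, -0.1, -1.0]
gripper_width: 0.043
grasp_force: 61.3
```

```bash
python3 -m pendant '[{"x":0,"y":0,"z":0.002,"wx":0,"wy":0,"wz":0,"jaw":1},{"x":0,"y":0,"z":0.002,"wx":0,"wy":0,"wz":0,"jaw":1},{"x":0,"y":0,"z":0,"wx":0,"wy":0,"wz":0,"jaw":1},{"x":0,"y":0,"z":0,"wx":0,"wy":0,"wz":0,"jaw":1}]'
```

```text
clock: 13.98
eef_pos: [0.601, -0.2157, 0.0161]
tool_rot: [0.0, 0.956, 0.292, 0.001]
ft_force: [-2.7, -0.1, 5.3]
gripper_width: 0.0432
grasp_force: 62.0
```

```bash
python3 -m pendant '[{"x":0,"y":0,"z":0,"wx":0,"wy":0,"wz":0,"jaw":0.3},{"x":0,"y":0,"z":0,"wx":0,"wy":0,"wz":0,"jaw":0.3},{"x":0,"y":0,"z":0,"wx":0,"wy":0,"wz":0,"jaw":0.3},{"x":0,"y":0,"z":0,"wx":0,"wy":0,"wz":0,"jaw":0.3},{"x":0,"y":0,"z":-0.04,"wx":0,"wy":0,"wz":0,"jaw":0.3},{"x":0,"y":0,"z":-0.1,"wx":0,"wy":0,"wz":0,"jaw":0},{"x":0,"y":0,"z":-0.13,"wx":0,"wy":0,"wz":0,"jaw":0},{"x":0,"y":0,"z":-0.13,"wx":0,"wy":0,"wz":0,"jaw":0},{"x":0,"y":0,"z":-0.04,"wx":0,"wy":0,"wz":0,"jaw":0},{"x":0,"y":0,"z":0,"wx":0,"wy":0,"wz":0,"jaw":0}]'; python3 wm.py 599.5 -216.3 38 50 45 0 pics/w6.png; python3 go.py 681.5 -11 150 -20;python3 go.py 681.5 -11 150 -1
```

```text
clock: 14.82
eef_pos: [0.603, -0.2161, 0.1527]
tool_rot: [0.002, 0.956, 0.292, 0.003]
ft_force: [0.7, 0.3, -0.5]
gripper_width: 0.0858
grasp_force: 0.0
2477 ((600.1165161132812, -215.4081268310547), (44.14702606201172, 44.04021453857422), 34.01856994628906) 44.88092891727036
opt 0 rotvec deg [  0.25  -0.09 -36.  ] units [ 0.0007 -0.0003 -0.1   ] shift units after turn [ 7.326e-01  1.660e-02 -2.000e-04]
opt 180 rotvec deg [-1.20e-01 -3.30e-01  1.44e+02] units [-3.e-04 -9.e-04  4.e-01] shift units after turn [-7.326e-01 -1.660e-02 -2.000e-04]
now [ 601.7 -215.8  149.9] yaw of y -56.0 q7 -0.83 w 0.08535518670905937 grip 0.0 t 14.8667
opt 0 rotvec deg [ 2.7e-01 -5.0e-02 -5.5e+01] units [ 7.000e-04 -1.000e-04 -1.528e-01] shift units after turn [ 6.873e-01  2.542e-01 -2.000e-04]
opt 180 rotvec deg [-6.00e-02 -3.20e-01  1.25e+02] units [-2.000e-04 -9.000e-04  3.472e-01] shift units after turn [-6.873e-01 -2.542e-01 -2.000e-04]
now [ 601.7 -215.8  149.9] yaw of y -56.0 q7 -0.83 w 0.08535518670905937 grip 0.0 t 14.8667
```

```bash
python3 -m pendant '[{"x":0,"y":0,"z":0,"wx":0,"wy":0,"wz":-0.0191,"jaw":0},{"x":0,"y":0,"z":0,"wx":0,"wy":0,"wz":-0.0191,"jaw":0},{"x":0,"y":0,"z":0,"wx":0,"wy":0,"wz":-0.0191,"jaw":0},{"x":0,"y":0,"z":0,"wx":0,"wy":0,"wz":-0.0191,"jaw":0},{"x":0,"y":0,"z":0,"wx":0,"wy":0,"wz":-0.0191,"jaw":0},{"x":0,"y":0,"z":0,"wx":0,"wy":0,"wz":-0.0191,"jaw":0},{"x":0,"y":0,"z":0,"wx":0,"wy":0,"wz":-0.0191,"jaw":0},{"x":0,"y":0,"z":0,"wx":0,"wy":0,"wz":-0.0191,"jaw":0},{"x":0.098,"y":0.0363,"z":0,"wx":0,"wy":0,"wz":0,"jaw":0},{"x":0.098,"y":0.0363,"z":0,"wx":0,"wy":0,"wz":0,"jaw":0},{"x":0.098,"y":0.0363,"z":0,"wx":0,"wy":0,"wz":0,"jaw":0},{"x":0.098,"y":0.0363,"z":0,"wx":0,"wy":0,"wz":0,"jaw":0},{"x":0.098,"y":0.0363,"z":0,"wx":0,"wy":0,"wz":0,"jaw":0},{"x":0.098,"y":0.0363,"z":0,"wx":0,"wy":0,"wz":0,"jaw":0},{"x":0.098,"y":0.0363,"z":0,"wx":0,"wy":0,"wz":0,"jaw":0},{"x":0,"y":0,"z":0,"wx":0,"wy":0,"wz":0,"jaw":0},{"x":0,"y":0,"z":0,"wx":0,"wy":0,"wz":0,"jaw":0},{"x":0,"y":0,"z":0,"wx":0,"wy":0,"wz":0,"jaw":0}]'; python3 wm.py 681.5 -11 36 47 45 0 pics/w7.png; python3 go.py 681.5 -11 10 -1
```

```text
clock: 16.37
eef_pos: [0.6795, -0.0117, 0.1457]
tool_rot: [-0.001, 0.713, 0.701, -0.001]
ft_force: [0.9, -0.5, -0.4]
gripper_width: 0.0855
grasp_force: 0.0
2507 ((680.5419311523438, -12.087837219238281), (48.36710739135742, 49.37428665161133), 1.4734526872634888) 41.29166017993871
opt 0 rotvec deg [-0.12  0.07 -0.05] units [-0.0003  0.0002 -0.0001] shift units after turn [0.0056 0.0064 0.4531]
opt 180 rotvec deg [1.1000e-01 1.9000e-01 1.7995e+02] units [3.000e-04 5.000e-04 4.999e-01] shift units after turn [-0.0056 -0.0064  0.4531]
now [679.5 -12.6 145.9] yaw of y -1.0 q7 -0.34 w 0.0854561492113989 grip 0.0 t 16.4167
```

```bash
python3 -m pendant '[{"x":0.002,"y":0.004,"z":0.05,"wx":0,"wy":0,"wz":0,"jaw":0},{"x":0,"y":0,"z":0.1,"wx":0,"wy":0,"wz":0,"jaw":0},{"x":0,"y":0,"z":0.1,"wx":0,"wy":0,"wz":0,"jaw":0},{"x":0,"y":0,"z":0.1,"wx":0,"wy":0,"wz":0,"jaw":0},{"x":0,"y":0,"z":0.07,"wx":0,"wy":0,"wz":0,"jaw":0},{"x":0,"y":0,"z":0.033,"wx":0,"wy":0,"wz":0,"jaw":0},{"x":0,"y":0,"z":0,"wx":0,"wy":0,"wz":0,"jaw":0},{"x":0,"y":0,"z":0,"wx":0,"wy":0,"wz":0,"jaw":1},{"x":0,"y":0,"z":0,"wx":0,"wy":0,"wz":0,"jaw":1},{"x":0,"y":0,"z":0,"wx":0,"wy":0,"wz":0,"jaw":1},{"x":0,"y":0,"z":0,"wx":0,"wy":0,"wz":0,"jaw":1},{"x":0,"y":0,"z":0,"wx":0,"wy":0,"wz":0,"jaw":1},{"x":0,"y":0,"z":0,"wx":0,"wy":0,"wz":0,"jaw":1},{"x":0,"y":0,"z":0,"wx":0,"wy":0,"wz":0,"jaw":1},{"x":0,"y":0,"z":0,"wx":0,"wy":0,"wz":0,"jaw":1}]' 60; python3 go.py 365.6 286 120 38
```

```text
clock: 17.67
eef_pos: [0.6828, -0.0106, 0.0135]
tool_rot: [0.001, 0.713, 0.701, 0.001]
ft_force: [-0.3, -1.0, 6.4]
gripper_width: 0.0482
grasp_force: 62.4
opt 0 rotvec deg [  0.18   0.08 -39.  ] units [ 0.0005  0.0002 -0.1083] shift units after turn [ 1.43   -0.2246 -0.3549]
opt 180 rotvec deg [ 1.00e-01 -2.40e-01  1.41e+02] units [ 3.000e-04 -7.000e-04  3.917e-01] shift units after turn [-1.43    0.2246 -0.3549]
now [682.8 -10.6  13.5] yaw of y -1.0 q7 -0.41 w 0.04821052169861802 grip 62.42974606342614 t 17.6667
```

```bash
python3 -m pendant '[{"x":0,"y":0,"z":-0.03,"wx":0,"wy":0,"wz":0,"jaw":1},{"x":0,"y":0,"z":-0.06,"wx":0,"wy":0,"wz":0,"jaw":1},{"x":0,"y":0,"z":-0.07,"wx":0,"wy":0,"wz":-0.0183,"jaw":1},{"x":0,"y":0,"z":-0.07,"wx":0,"wy":0,"wz":-0.018,"jaw":1},{"x":0,"y":0,"z":-0.07,"wx":0,"wy":0,"wz":-0.018,"jaw":1},{"x":0,"y":0,"z":-0.055,"wx":0,"wy":0,"wz":-0.018,"jaw":1},{"x":0,"y":0,"z":0,"wx":0,"wy":0,"wz":-0.018,"jaw":1},{"x":0,"y":0,"z":0,"wx":0,"wy":0,"wz":-0.018,"jaw":1},{"x":0.05,"y":-0.008,"z":0,"wx":0,"wy":0,"wz":0,"jaw":1},{"x":0.09,"y":-0.0141,"z":0,"wx":0,"wy":0,"wz":0,"jaw":1},{"x":0.115,"y":-0.018,"z":0,"wx":0,"wy":0,"wz":0,"jaw":1},{"x":0.115,"y":-0.018,"z":0,"wx":0,"wy":0,"wz":0,"jaw":1},{"x":0.115,"y":-0.018,"z":0,"wx":0,"wy":0,"wz":0,"jaw":1},{"x":0.115,"y":-0.018,"z":0,"wx":0,"wy":0,"wz":0,"jaw":1},{"x":0.115,"y":-0.018,"z":0,"wx":0,"wy":0,"wz":0,"jaw":1},{"x":0.115,"y":-0.018,"z":0,"wx":0,"wy":0,"wz":0,"jaw":1}]'
python3 -m pendant '[{"x":0.115,"y":-0.018,"z":0,"wx":0,"wy":0,"wz":0,"jaw":1},{"x":0.115,"y":-0.018,"z":0,"wx":0,"wy":0,"wz":0,"jaw":1},{"x":0.115,"y":-0.018,"z":0,"wx":0,"wy":0,"wz":0,"jaw":1},{"x":0.115,"y":-0.018,"z":0,"wx":0,"wy":0,"wz":0,"jaw":1},{"x":0.08,"y":-0.013,"z":0,"wx":0,"wy":0,"wz":0,"jaw":1},{"x":0.04,"y":-0.006,"z":0,"wx":0,"wy":0,"wz":0,"jaw":1},{"x":0.02,"y":-0.003,"z":0,"wx":0,"wy":0,"wz":0,"jaw":1},{"x":0,"y":0,"z":0,"wx":0,"wy":0,"wz":0,"jaw":1},{"x":0,"y":0,"z":0,"wx":0,"wy":0,"wz":0,"jaw":1},{"x":0,"y":0,"z":0,"wx":0,"wy":0,"wz":0,"jaw":1}]'
python3 wm.py 365.6 286 141 153 35 0 pics/w8.png; python3 go.py 365.6 286 17.5 38
```

```text
clock: 19.0
eef_pos: [0.4964, 0.1625, 0.1188]
tool_rot: [0.001, 0.439, 0.899, 0.0]
ft_force: [-0.1, 0.6, -0.1]
gripper_width: 0.0482
grasp_force: 62.1
clock: 19.83
eef_pos: [0.3655, 0.2852, 0.1178]
tool_rot: [0.0, 0.439, 0.898, -0.0]
ft_force: [0.5, -0.3, -1.2]
gripper_width: 0.0478
grasp_force: 62.1
9564 ((367.5805969238281, 288.7664489746094), (60.42319107055664, 50.961124420166016), 66.68646240234375) 145.52914331435383
opt 0 rotvec deg [-0.    0.03 -0.12] units [-0.      0.0001 -0.0003] shift units after turn [0.002  0.0022 0.334 ]
opt 180 rotvec deg [5.0000e-02 0.0000e+00 1.7988e+02] units [1.000e-04 0.000e+00 4.997e-01] shift units after turn [-0.002  -0.0022  0.334 ]
now [365.5 285.1 117.7] yaw of y 37.9 q7 -0.55 w 0.048207139747913234 grip 62.06264084670693 t 19.8833
```

View pics/w8.png

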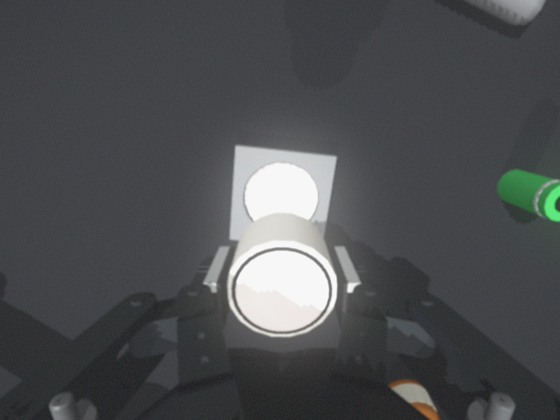

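Wrist view: the standard is held at (282,290) with the white dock behind it at (282,195), so they are aligned. Next I'll lower it.

```bash
python3 -m pendant '[{"x":0.004,"y":0.002,"z":0.03,"wx":0,"wy":0,"wz":0,"jaw":1},{"x":0,"y":0,"z":0.07,"wx":0,"wy":0,"wz":0,"jaw":1},{"x":0,"y":0,"z":0.08,"wx":0,"wy":0,"wz":0,"jaw":1},{"x":0,"y":0,"z":0.07,"wx":0,"wy":0,"wz":0,"jaw":1},{"x":0,"y":0,"z":0.045,"wx":0,"wy":0,"wz":0,"jaw":1},{"x":0,"y":0,"z":0.02,"wx":0,"wy":0,"wz":0,"jaw":1},{"x":0,"y":0,"z":0.01,"wx":0,"wy":0,"wz":0,"jaw":1},{"x":0,"y":0,"z":0.003,"wx":0,"wy":0,"wz":0,"jaw":1},{"x":0,"y":0,"z":0.003,"wx":0,"wy":0,"wz":0,"jaw":1},{"x":0,"y":0,"z":0,"wx":0,"wy":0,"wz":0,"jaw":1},{"x":0,"y":0,"z":0,"wx":0,"wy":0,"wz":0,"jaw":1}]'
```

```text
clock: 20.8
eef_pos: [0.3646, 0.2877, 0.019]
tool_rot: [0.0, 0.438, 0.899, 0.001]
ft_force: [0.5, 0.3, -0.9]
gripper_width: 0.0483
grasp_force: 62.1
```

```bash
python3 -m pendant '[{"x":0,"y":0,"z":0.003,"wx":0,"wy":0,"wz":0,"jaw":1},{"x":0,"y":0,"z":0.003,"wx":0,"wy":0,"wz":0,"jaw":1},{"x":0,"y":0,"z":0,"wx":0,"wy":0,"wz":0,"jaw":1},{"x":0,"y":0,"z":0,"wx":0,"wy":0,"wz":0,"jaw":1}]'
```

```text
clock: 21.13
eef_pos: [0.3645, 0.2876, 0.0174]
tool_rot: [0.001, 0.438, 0.899, 0.0]
ft_force: [-0.9, -0.8, 8.7]
gripper_width: 0.0479
grasp_force: 63.0
```

Contact again; I'll release and rise.

```bash
python3 -m pendant '[{"x":0,"y":0,"z":0,"wx":0,"wy":0,"wz":0,"jaw":0.22},{"x":0,"y":0,"z":0,"wx":0,"wy":0,"wz":0,"jaw":0.22},{"x":0,"y":0,"z":0,"wx":0,"wy":0,"wz":0,"jaw":0.22},{"x":0,"y":0,"z":0,"wx":0,"wy":0,"wz":0,"jaw":0.22},{"x":0,"y":0,"z":-0.04,"wx":0,"wy":0,"wz":0,"jaw":0.22},{"x":0,"y":0,"z":-0.1,"wx":0,"wy":0,"wz":0,"jaw":0},{"x":0,"y":0,"z":-0.13,"wx":0,"wy":0,"wz":0,"jaw":0},{"x":0,"y":0,"z":-0.13,"wx":0,"wy":0,"wz":0,"jaw":0},{"x":0,"y":0,"z":-0.06,"wx":0,"wy":0,"wz":0,"jaw":0},{"x":0,"y":0,"z":0,"wx":0,"wy":0,"wz":0,"jaw":0}]'; python3 wm.py 365.6 286 38 50 45 0 pics/w9.png; python3 go.py 523.4 423.3 160 38
```

```text
clock: 21.97
eef_pos: [0.3656, 0.2892, 0.1585]
tool_rot: [0.002, 0.438, 0.899, 0.003]
ft_force: [0.6, 0.3, 0.3]
gripper_width: 0.0856
grasp_force: 0.0
2373 ((365.81927490234375, 286.65283203125), (49.31349182128906, 48.857234954833984), 56.31589889526367) 45.2799745097367
opt 0 rotvec deg [ 0.25  0.03 -0.04] units [ 0.0007  0.0001 -0.0001] shift units after turn [ 0.0302  0.6931 -0.0118]
opt 180 rotvec deg [ 5.0000e-02 -3.9000e-01  1.7996e+02] units [ 1.000e-04 -1.100e-03  4.999e-01] shift units after turn [-0.0302 -0.6931 -0.0118]
now [365.1 288.1 156.5] yaw of y 38.0 q7 -0.5 w 0.0856769283350211 grip 0.0 t 22.0167
```

```bash
python3 -m pendant '[{"x":0.004,"y":0.08,"z":0,"wx":0,"wy":0,"wz":0,"jaw":0},{"x":0.005,"y":0.12,"z":0,"wx":0,"wy":0,"wz":0,"jaw":0},{"x":0.005,"y":0.12,"z":0,"wx":0,"wy":0,"wz":0,"jaw":0},{"x":0.005,"y":0.12,"z":0,"wx":0,"wy":0,"wz":0,"jaw":0},{"x":0.005,"y":0.12,"z":0,"wx":0,"wy":0,"wz":0,"jaw":0},{"x":0.005,"y":0.09,"z":0,"wx":0,"wy":0,"wz":0,"jaw":0},{"x":0.001,"y":0.043,"z":0,"wx":0,"wy":0,"wz":0,"jaw":0},{"x":0,"y":0,"z":0,"wx":0,"wy":0,"wz":0,"jaw":0},{"x":0,"y":0,"z":0,"wx":0,"wy":0,"wz":0,"jaw":0},{"x":0,"y":0,"z":0,"wx":0,"wy":0,"wz":0,"jaw":0}]'; python3 wm.py 523.4 423.3 51 61 30 0 pics/w10.png; python3 go.py 523.4 423.3 25 38
```

```text
clock: 22.85
eef_pos: [0.5212, 0.4218, 0.1534]
tool_rot: [-0.0, 0.438, 0.899, -0.001]
ft_force: [-0.5, -0.5, -0.2]
gripper_width: 0.0854
grasp_force: 0.0
955 ((523.3588256835938, 424.29132080078125), (28.526947021484375, 29.185379028320312), 38.822021484375) 55.973728732946896
opt 0 rotvec deg [-0.1   0.03  0.03] units [-0.0003  0.0001  0.0001] shift units after turn [2.000e-04 8.500e-03 4.297e-01]
opt 180 rotvec deg [-5.0000e-02 -1.6000e-01 -1.7997e+02] units [-1.000e-04 -4.000e-04 -4.999e-01] shift units after turn [-2.000e-04 -8.500e-03  4.297e-01]
now [521.4 421.7 153.9] yaw of y 38.0 q7 -0.46 w 0.08550490290381008 grip 0.0 t 22.9
```

```bash
python3 -m pendant '[{"x":0.002,"y":0.01,"z":0.05,"wx":0,"wy":0,"wz":0,"jaw":0},{"x":0,"y":0,"z":0.1,"wx":0,"wy":0,"wz":0,"jaw":0},{"x":0,"y":0,"z":0.1,"wx":0,"wy":0,"wz":0,"jaw":0},{"x":0,"y":0,"z":0.08,"wx":0,"wy":0,"wz":0,"jaw":0},{"x":0,"y":0,"z":0.06,"wx":0,"wy":0,"wz":0,"jaw":0},{"x":0,"y":0,"z":0.04,"wx":0,"wy":0,"wz":0,"jaw":0},{"x":0,"y":0,"z":0,"wx":0,"wy":0,"wz":0,"jaw":0},{"x":0,"y":0,"z":0,"wx":0,"wy":0,"wz":0,"jaw":1},{"x":0,"y":0,"z":0,"wx":0,"wy":0,"wz":0,"jaw":1},{"x":0,"y":0,"z":0,"wx":0,"wy":0,"wz":0,"jaw":1},{"x":0,"y":0,"z":0,"wx":0,"wy":0,"wz":0,"jaw":1},{"x":0,"y":0,"z":0,"wx":0,"wy":0,"wz":0,"jaw":1},{"x":0,"y":0,"z":0,"wx":0,"wy":0,"wz":0,"jaw":1},{"x":0,"y":0,"z":0,"wx":0,"wy":0,"wz":0,"jaw":1},{"x":0,"y":0,"z":0,"wx":0,"wy":0,"wz":0,"jaw":1},{"x":0,"y":0,"z":0,"wx":0,"wy":0,"wz":0,"jaw":1}]' 50; python3 go.py 475.5 84.7 135 10
```

```text
clock: 24.23
eef_pos: [0.5248, 0.4253, 0.0268]
tool_rot: [0.0, 0.438, 0.899, 0.001]
ft_force: [-0.6, -1.5, 6.2]
gripper_width: 0.0287
grasp_force: 48.7
opt 0 rotvec deg [ 9.0e-02 -2.0e-02  2.8e+01] units [ 0.0003 -0.0001  0.0778] shift units after turn [-1.0896 -0.3589 -0.3607]
opt 180 rotvec deg [ 3.00e-02  1.20e-01 -1.52e+02] units [ 1.000e-04  3.000e-04 -4.222e-01] shift units after turn [ 1.0896  0.3589 -0.3607]
now [524.8 425.3  26.8] yaw of y 38.0 q7 -0.54 w 0.02866495862670286 grip 48.70641088607954 t 24.2333
```

```bash
python3 -m pendant '[{"x":0,"y":0,"z":-0.03,"wx":0,"wy":0,"wz":0,"jaw":1},{"x":0,"y":0,"z":-0.06,"wx":0,"wy":0,"wz":0,"jaw":1},{"x":0,"y":0,"z":-0.07,"wx":0,"wy":0,"wz":0.0155,"jaw":1},{"x":0,"y":0,"z":-0.07,"wx":0,"wy":0,"wz":0.0156,"jaw":1},{"x":0,"y":0,"z":-0.07,"wx":0,"wy":0,"wz":0.0156,"jaw":1},{"x":0,"y":0,"z":-0.06,"wx":0,"wy":0,"wz":0.0156,"jaw":1},{"x":0,"y":0,"z":0,"wx":0,"wy":0,"wz":0.0155,"jaw":1}]'
python3 -m pendant '[{"x":-0.05,"y":-0.0165,"z":0,"wx":0,"wy":0,"wz":0,"jaw":1},{"x":-0.09,"y":-0.03,"z":0,"wx":0,"wy":0,"wz":0,"jaw":1},{"x":-0.115,"y":-0.038,"z":0,"wx":0,"wy":0,"wz":0,"jaw":1},{"x":-0.115,"y":-0.038,"z":0,"wx":0,"wy":0,"wz":0,"jaw":1},{"x":-0.115,"y":-0.038,"z":0,"wx":0,"wy":0,"wz":0,"jaw":1},{"x":-0.115,"y":-0.038,"z":0,"wx":0,"wy":0,"wz":0,"jaw":1},{"x":-0.115,"y":-0.038,"z":0,"wx":0,"wy":0,"wz":0,"jaw":1},{"x":-0.115,"y":-0.038,"z":0,"wx":0,"wy":0,"wz":0,"jaw":1},{"x":-0.115,"y":-0.038,"z":0,"wx":0,"wy":0,"wz":0,"jaw":1},{"x":-0.08,"y":-0.026,"z":0,"wx":0,"wy":0,"wz":0,"jaw":1},{"x":-0.045,"y":-0.015,"z":0,"wx":0,"wy":0,"wz":0,"jaw":1},{"x":-0.02,"y":-0.006,"z":0,"wx":0,"wy":0,"wz":0,"jaw":1},{"x":0,"y":0,"z":0,"wx":0,"wy":0,"wz":0,"jaw":1},{"x":0,"y":0,"z":0,"wx":0,"wy":0,"wz":0,"jaw":1},{"x":0,"y":0,"z":0,"wx":0,"wy":0,"wz":0,"jaw":1}]'
python3 wm.py 475.5 84.7 155 172 22 0 pics/w11.png; python3 go.py 475.5 84.7 30.8 10
```

```text
clock: 24.82
eef_pos: [0.5255, 0.4267, 0.1385]
tool_rot: [0.0, 0.645, 0.764, 0.003]
ft_force: [0.6, 0.4, -0.5]
gripper_width: 0.0288
grasp_force: 49.1
clock: 26.07
eef_pos: [0.4753, 0.0858, 0.1339]
tool_rot: [-0.0, 0.642, 0.767, 0.001]
ft_force: [-0.2, -0.6, -0.6]
gripper_width: 0.0289
grasp_force: 49.2
4358 ((476.50946044921875, 86.89988708496094), (36.31550979614258, 30.362455368041992), 18.374984741210938) 163.23248458860905
opt 0 rotvec deg [ 0.04 -0.05  0.12] units [ 0.0001 -0.0001  0.0003] shift units after turn [-0.004   0.0004  0.3433]
opt 180 rotvec deg [ 8.0000e-02  6.0000e-02 -1.7988e+02] units [ 2.000e-04  2.000e-04 -4.997e-01] shift units after turn [ 0.004  -0.0004  0.3433]
now [475.2  85.9 133.8] yaw of y 10.1 q7 -0.44 w 0.028911216637281877 grip 49.173848611608264 t 26.1167
```

View pics/w11.png

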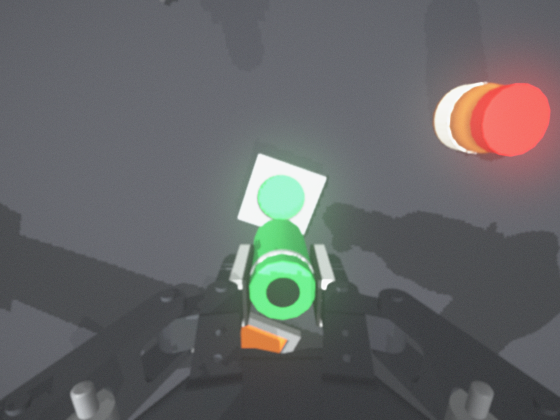

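Wrist view: the collimator is held at (283,285) with the green dock at (281,195), in line. Next I'll lower it.

```bash
python3 -m pendant '[{"x":-0.004,"y":0,"z":0.03,"wx":0,"wy":0,"wz":0,"jaw":1},{"x":0,"y":0,"z":0.07,"wx":0,"wy":0,"wz":0,"jaw":1},{"x":0,"y":0,"z":0.08,"wx":0,"wy":0,"wz":0,"jaw":1},{"x":0,"y":0,"z":0.07,"wx":0,"wy":0,"wz":0,"jaw":1},{"x":0,"y":0,"z":0.05,"wx":0,"wy":0,"wz":0,"jaw":1},{"x":0,"y":0,"z":0.02,"wx":0,"wy":0,"wz":0,"jaw":1},{"x":0,"y":0,"z":0.01,"wx":0,"wy":0,"wz":0,"jaw":1},{"x":0,"y":0,"z":0.004,"wx":0,"wy":0,"wz":0,"jaw":1},{"x":0,"y":0,"z":0.004,"wx":0,"wy":0,"wz":0,"jaw":1},{"x":0,"y":0,"z":0,"wx":0,"wy":0,"wz":0,"jaw":1},{"x":0,"y":0,"z":0,"wx":0,"wy":0,"wz":0,"jaw":1}]'
```

```text
clock: 27.03
eef_pos: [0.4757, 0.083, 0.0328]
tool_rot: [0.0, 0.643, 0.766, 0.0]
ft_force: [0.9, -0.1, -0.5]
gripper_width: 0.0287
grasp_force: 49.2
```

```bash
python3 -m pendant '[{"x":0,"y":0,"z":0.003,"wx":0,"wy":0,"wz":0,"jaw":1},{"x":0,"y":0,"z":0.003,"wx":0,"wy":0,"wz":0,"jaw":1},{"x":0,"y":0,"z":0.001,"wx":0,"wy":0,"wz":0,"jaw":1},{"x":0,"y":0,"z":0,"wx":0,"wy":0,"wz":0,"jaw":1},{"x":0,"y":0,"z":0,"wx":0,"wy":0,"wz":0,"jaw":1}]'
```

```text
clock: 27.45
eef_pos: [0.4755, 0.0829, 0.0307]
tool_rot: [0.0, 0.643, 0.766, 0.0]
ft_force: [-0.5, -0.5, 5.7]
gripper_width: 0.0285
grasp_force: 49.6
```

```bash
python3 -m pendant '[{"x":0,"y":0,"z":0,"wx":0,"wy":0,"wz":0,"jaw":0.4},{"x":0,"y":0,"z":0,"wx":0,"wy":0,"wz":0,"jaw":0.4},{"x":0,"y":0,"z":0,"wx":0,"wy":0,"wz":0,"jaw":0.4},{"x":0,"y":0,"z":0,"wx":0,"wy":0,"wz":0,"jaw":0.4},{"x":0,"y":0,"z":0,"wx":0,"wy":0,"wz":0,"jaw":0.4},{"x":0,"y":0,"z":-0.04,"wx":0,"wy":0,"wz":0,"jaw":0.4},{"x":0,"y":0,"z":-0.1,"wx":0,"wy":0,"wz":0,"jaw":0.4},{"x":0,"y":0,"z":-0.12,"wx":0,"wy":0,"wz":0,"jaw":0.4},{"x":0,"y":0,"z":-0.12,"wx":0,"wy":0,"wz":0,"jaw":0.4},{"x":0,"y":0,"z":-0.12,"wx":0,"wy":0,"wz":0,"jaw":0.4},{"x":0,"y":0,"z":-0.05,"wx":0,"wy":0,"wz":0,"jaw":0.4},{"x":0,"y":0,"z":0,"wx":0,"wy":0,"wz":0,"jaw":0.4},{"x":0,"y":0,"z":0,"wx":0,"wy":0,"wz":0,"jaw":0.4}]'; python3 wm.py 475.5 84.7 54 66 30 0 pics/w12.png
python3 - <<'E'
from h import *
c,X,m=grab('side');cv2.imwrite('pics/s2.png',c[:,:,::-1])
for n,x,y,h in(('std',365.6,286,44),('cuv',599.5,-216.3,44),('lamp',463,-84.6,44),('coll',475.5,84.7,59),('jar',620.5,184.6,70)):
    P=X[np.isfinite(X).all(2)]*1000;P=P[(np.hypot(P[:,0]-x,P[:,1]-y)<48)&(abs(P[:,2]-h)<4)]
    print(n,len(P),cv2.minAreaRect(P[:,:2].astype(np.float32)) if len(P)>3 else 0,np.median(P[:,2]) if len(P) else 0)
E
```

```text
clock: 28.53
eef_pos: [0.4755, 0.0827, 0.1956]
tool_rot: [0.001, 0.643, 0.766, 0.001]
ft_force: [0.1, -0.1, -0.5]
gripper_width: 0.0515
grasp_force: 0.0
734 ((473.8749694824219, 82.78298950195312), (29.081296920776367, 28.94156837463379), 24.92315673828125) 59.92877206443886
std 635 ((366.42864990234375, 287.9710998535156), (49.32177734375, 48.64427947998047), 29.200557708740234) 44.58924867367553
cuv 103 ((593.2160034179688, -218.75030517578125), (27.23985481262207, 45.98636245727539), 34.88845443725586) 44.35609571706634
lamp 364 ((463.5016784667969, -83.29931640625), (36.86212921142578, 72.97538757324219), 73.69216918945312) 43.868274651857774
coll 140 ((473.2217712402344, 84.5894775390625), (28.911457061767578, 28.005537033081055), 45.40850067138672) 58.929041271607474
jar 344 ((620.6405639648438, 185.23052978515625), (44.60243606567383, 46.13761520385742), 0.4731441140174866) 69.85289272549328
```

View pics/s2.png

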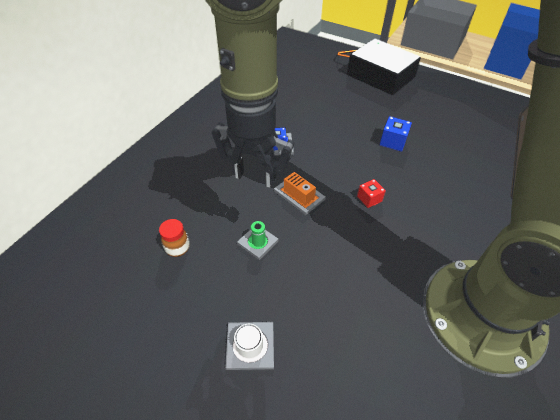

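The side view shows all four seated: collimator (258,235), standard (249,343), lamp (299,190) and cuvette block behind the gripper (280,140), which the wrist camera confirmed earlier. The jar at (174,237) hasn't moved.

```bash
python3 -c "
from rig import ctrl
print(ctrl.hand_in())"
```

```text
the job is handed in; nothing more can be done
None
```

I handed the job in at about 29 s of the 104 s allowed. By camera, all four accessories are seated in their own docks within about 3 mm of centre, and the jar has not moved; the hand-in returned no verdict.

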